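Click the coffee grinder's wheel round to its marked setting

TASK

Set the coffee grinder: with a fingertip, flick the lugs of its black wheel so that it turns clockwise (seen from above), click by click, until the red lug rests one click short of the white pointer; let it settle there for a moment, then flick it the one last click so that the red lug stops right at the pointer. Do not run past the pointer, push gently, do not grasp anything, and leave the cup, jar, tamper and red tube standing where they are.

Things in the scene. Friction and masses are not known exactly. Their poses are not given: they have to be found in the camera images.
- grinder: Fixed coffee grinder. Origin on the counter below the wheel's axis; x points to the white pointer, y to the white motor tower, z up. Grey plinth 60 mm high, x -85 to 85, y -85 to 280 mm. Tower with amber hopper from y 165 mm on, 347 mm high; spout and cup foot at x -155 to -45, y 160 to 280 mm. The wheel lies flat on the plinth, open from above and from the -x, -y and +x sides.
- wheel_axis (a point): Fixed point on the wheel's upright axis, level with the lugs' tops (81 mm above the counter); axes as the grinder's. Wheel: black hub, 60 mm across, its cap rising 8 mm over the lugs, with eight straight radial lugs 45 degrees apart, 7 black, 1 red: each 7 mm wide, 18 mm high, ending 60 mm from the axis (30 mm clear of the hub); gap between lugs about 32 mm at 50 mm from the axis.
- red_lug (a point): Tip of the red lug, on its top edge, 60 mm from the axis and 81 mm above the counter; turns with the wheel. At rest a lug always stands in the direction of the pointer, and one opposite it.
- pointer (a point): Inner end of the white pointer bar (20 x 8 mm, 6 mm high) on the plinth, on the +x side of the wheel, 68 mm from the axis and 66 mm above the counter.
- grind_wheel (a joint): Turn of the wheel, rad, growing clockwise seen from above; 0 with the red lug at the pointer. A spring detent holds it every 0.785 rad (45 degrees, one click); it starts at rest two, three or four clicks short (about -1.57, -2.36 or -3.14). About 3 to 4 N at the lugs takes it over the hump half-way between clicks; beyond that it snaps forward into the next click by itself and stays.
- cup: Loose steel dosing cup, 56 mm across, 60 mm high, on the foot under the spout (20 mm above the counter); origin at the centre of its underside. Leave alone.
- jar: Loose glass jar with wooden lid, 64 mm across, 85 mm high, on the counter on the wheel's -y side; origin at the centre of its underside. Leave alone.
- tamper: Loose steel tamper, 58 mm across, 82 mm high, on the counter on the wheel's +x side; origin at the centre of its underside. Leave alone.
- red_tube: Loose red tube, 25 mm across, 90 mm high, standing on the counter on the wheel's -x side; origin at the centre of its underside. Leave alone.

How it is judged:
On the way:
1. the wheel rests one click short of the pointer (value of joint grind_wheel between -0.9354 and -0.6354 rad and velocity of joint grind_wheel between -0.3 and 0.3 rad/s), for 0.2 s.
At the end, for the whole second after the job is handed in: The wheel rests in its detent with the red lug at the pointer (joint within 0.15 rad of 0, lug tip within 13.5 mm of the pointer's end), and cup, jar, tamper and red tube stand upright within 15 mm of where they were (value of joint grind_wheel between -0.15 and 0.15 rad and velocity of joint grind_wheel between -0.3 and 0.3 rad/s and horizontal distance between red_lug and pointer below 0.0135 m and distance of each of cup, jar, tamper, red_tube from where it was at the start of the episode below 0.015 m and angle between each of cup, jar, tamper, red_tube's own z axis and vertical below 0.1 rad); the robot touches nothing.
It fails at once if the wheel ran past the pointer, half-way to the next click or more (value of joint grind_wheel above 0.39 rad).
It fails at once if the wheel was turned anticlockwise beyond four clicks short (value of joint grind_wheel below -3.6 rad).
It fails at once if the grinder was pushed or squeezed with more than 30 N (contact force between any of the fingers, the arm and grinder above 30 N).
It fails at once if the cup, jar, tamper or red tube was moved by more than 20 mm, lifted or knocked over (distance of any of cup, jar, tamper, red_tube from where it was at the start of the episode above 0.02 m or angle between any of cup, jar, tamper, red_tube's own z axis and vertical above 0.3 rad).
It also fails if it takes over 67 s, if anything falls off the work surface, if the arm or the gripper's body presses on something with over 40 N, if the wrist force passes 120 N, or if a joint passes its speed limit or range.

ROBOT

A 6-joint arm with a two-finger parallel gripper is mounted at the origin on the work surface. World frame = base frame: x ahead of the robot, y to its left, z up, the work surface at z = 0. Lengths are in m, angles in rad, forces in N, time in s.
With the tool pointing down it reaches from about 0.4 to 0.825 m from the base axis. Payload 7 kg.
Tool frame: the origin (TCP) lies at the centre of the arm's flange, where the gripper is bolted on; the fingertips stand 178 mm ahead of it and the grasp point (between the pads) lies arm.tcp_to_grasp ahead of it (arm.tcp_to_grasp is the distance from the TCP to the grasp point, in m); z points along the fingers, y is the direction in which the jaws open and shut (so a half turn about z gives the same grasp; the last joint's range is limited). The gripper opens to 88 mm and grips with 3 to 60 N. Pads are 19 mm wide; open, the fingers measure 130 mm over their backs; the gripper's body (78 mm by 193 mm) begins 47 mm behind the grasp point.
Start: joints at [1.607, 0.359, 0.012, 0, -1.224, -0.288], TCP at [0.168, 0.654, 0.405] pointing down, gripper open.
Joint ranges: [-3.07, 3.07], [-1.43, 2.12], [-1.02, 1.25], [-3.03, 1.67], [-3.05, -0], [-3.03, 3.03]. Speed limits (rad/s): [2.39, 2.39, 3.01, 3.14, 3.14, 3.14].

INTERFACE

Orientations are given as [roll, pitch, yaw] about the fixed x, y, z axes, in that order (R = Rz(yaw) Ry(pitch) Rx(roll)).
In Python, from station import arm gives the robot as it stands.
- The arm moves only by the tool move_arm, never from a script. Its argument "deltas" is a list of rows, each a list of 6 numbers: the shift along the world's x, y, z in mm, then the turn, a rotation vector about the world's x, y, z in degrees. In form: [[tx, ty, tz, ax, ay, az], ...]. A call has exactly 5 rows; each row shifts and turns the commanded pose from where the row before left it; what a row does not reach is not made up. A row lasts 1/12 s, in which the tool goes at most 41.7 mm and 7.16 degrees, less where a joint would pass 70% of its speed; a pose out of reach is approached as far as the arm can. A call with a gripper value outside its range is refused whole. "claw" is the closure in counts, from 0 (fully open) to 255 (shut), set as the call begins (left out, the last holds). The fingers move at their own pace and stop on an object; "squeeze" is the grip in N (left out, the last holds). Time passes only in rows, so rows that do not move let the fingers close, or fill a call up. It gives the time, the measured TCP pose, the force and the opening at its end, in the units of the state.
- arm.get_state(): the state, without advancing time (a new reading comes with each control period).
- arm.grab_frame(name): name is "side" or "top" or "wrist"; returns the picture (384x512x3 uint8, red, green, blue); there is no depth.
- arm.calibration(name): a dict with "intrinsics" (3x3 intrinsics, pixels), "k1" (the pictures are not rectified: a ray, as slopes to the right and down, at radius r is drawn at 1 + k1 r^2 times it, then the intrinsics apply), "T" (4x4, takes a point from camera to world coordinates); the wrist camera has in their place "mount" (4x4, takes a point from camera to tool coordinates, whose origin is the TCP and whose axes are the flange's). Camera axes: x right, y up, looking along -z (the intrinsics and any distortion apply to the point x, -y, -z); pixel columns grow to the right and rows downward; lengths in m; the calibration is good to about 2 mm. A picture is of the moment at which its call begins: read the wrist's pose just before it. calibration takes no time and is no camera call.
- arm.job_done(): hands the job in, once; it reports no verdict.
Trained networks look in the newest picture that a camera, given by its name, has taken for a name from the list of things; names that differ only in an ending like _2 or _b are one class to them, and where a whole thing is asked for, a point or a joint stands for the part that bears it (a point fixed in the world has none). Each returns a list of dicts, best first, with "score" (0 to 1); they miss things now and then, are a little off and sometimes report something else, mostly with a low value. They report only what shows in the picture. A call takes as long as a camera call.
- arm.spot_in(thing, camera): "xy" ([column, row] in pixels, amid what is visible of it).
- arm.masks_of(thing, camera): "pixels" (384x512 bool, what is visible of it) and "xy" ([column, row] in pixels, amid what is visible of it).
- arm.spot_point(thing, camera): "xy" ([column, row] in pixels: a listed point, or the origin of a listed thing).
The state is a dict: "t": time; "q": joint angles; "qd": joint speeds; "joint_efforts": joint torques, N m; "eef_pos": TCP position; "ee_rot": TCP orientation; "force": force on the tool from outside, world axes, zero at the start; "moment": the same for the moment, N m; "width": finger opening in m.
Only numpy, scipy, OpenCV 4.12 (cv2) and the standard library are available. Lean on these libraries where they do the work, as an engineer would, in place of code of your own. Each camera call takes 0.05 s, during which the arm holds its last target. There are 200 camera calls.

## Working session

There is one attempt and no reset: what is moved stays moved. The work goes in short steps, Python scripts to look and compute and a tool call to move; the robot and the scene stay as the last step left them, time stands still between calls to the robot, and variables do not carry over. Pictures are saved under pics/ and viewed, about 8 in all and at most 12, crops included, and the job is handed in when it is done.

Besides the shell and the picture viewer there is one more tool, called after "Call:" as name([rows], argument=value, ...), one row to a line, values as JSON. move_arm: Moves the arm, as the interface text tells. Its arguments: {"type":"object","properties":{"deltas":{"type":"array","items":{"type":"array","items":{"type":"number"}}},"claw":{"type":"number"},"squeeze":{"type":"number"}},"required":["deltas"]}

```bash
mkdir -p pics; cat > h.py <<'E'
import numpy as np, cv2
from station import arm
def snap(c,f=None):
    im=arm.grab_frame(c)
    if f: cv2.imwrite('pics/'+f,im[:,:,::-1])
    return im
def ray(c,xy,st=None):
    k=arm.calibration(c);K=np.array(k['intrinsics'],float)
    d=np.array([(xy[0]-K[0,2])/K[0,0],(xy[1]-K[1,2])/K[1,1]])
    s=d.copy()
    for _ in range(20): s=d/(1+k['k1']*(s@s))
    T=np.array(k['T']) 
    return T[:3,3],T[:3,:3]@np.array([s[0],-s[1],-1])
def atz(c,xy,z):
    o,d=ray(c,xy); return o+d*(z-o[2])/d[2]
def proj(c,p):
    k=arm.calibration(c);K=np.array(k['intrinsics'],float);T=np.array(k['T'])
    q=T[:3,:3].T@(np.array(p)-T[:3,3]); s=np.array([q[0],-q[1]])/-q[2]; s=s*(1+k['k1']*(s@s))
    return K[:2,:2]@s+K[:2,2]
def tri(ps):
    A=0;b=0
    for c,xy in ps:
        o,d=ray(c,xy);d=d/np.linalg.norm(d);M=np.eye(3)-np.outer(d,d);A=A+M;b=b+M@o
    return np.linalg.solve(A,b)
E
python3 - <<'E'
from h import *
a=snap('top');b=snap('side')
cv2.imwrite('pics/a.png',np.hstack([a,b])[:,:,::-1][:, :]) 
cv2.imwrite('pics/top.png',a[:,:,::-1]);cv2.imwrite('pics/side.png',b[:,:,::-1])
Z={'grinder':0,'wheel_axis':.081,'red_lug':.081,'pointer':.066,'cup':.02,'jar':0,'tamper':0,'red_tube':0}
for n,z in Z.items():
    out=[]
    for c in('top','side'):
        r=arm.spot_point(n,c)
        for q in r[:2]: out.append((c,np.round(q['xy']),round(q['score'],2),np.round(atz(c,q['xy'],z),3)))
    print(n,*out)
s=arm.get_state();print(s['t'],s['eef_pos'],s['ee_rot'],s['force'],s['width'],arm.tcp_to_grasp)
E
```

```text
grinder ('top', array([260., 216.]), 0.98, array([ 0.519, -0.027,  0.   ])) ('side', array([240., 218.]), 0.65, array([ 0.516, -0.028,  0.   ]))
wheel_axis ('top', array([259., 213.]), 0.67, array([ 0.521, -0.022,  0.081])) ('top', array([287., 157.]), 0.56, array([ 0.653, -0.084,  0.081])) ('side', array([241., 198.]), 0.98, array([ 0.521, -0.027,  0.081])) ('side', array([269., 199.]), 0.16, array([ 0.585, -0.042,  0.081]))
red_lug ('top', array([241., 226.]), 0.63, array([0.49 , 0.019, 0.081])) ('side', array([226., 187.]), 0.57, array([0.489, 0.013, 0.081]))
pointer ('top', array([269., 183.]), 0.83, array([ 0.592, -0.044,  0.066])) ('side', array([268., 198.]), 0.9, array([ 0.585, -0.029,  0.066])) ('side', array([223., 187.]), 0.45, array([0.485, 0.027, 0.066]))
cup ('top', array([166., 247.]), 0.64, array([0.437, 0.2  , 0.02 ])) ('top', array([258., 299.]), 0.19, array([ 0.319, -0.024,  0.02 ])) ('side', array([200., 148.]), 0.66, array([0.444, 0.22 , 0.02 ]))
jar ('top', array([330., 221.]), 0.82, array([ 0.511, -0.203,  0.   ])) ('side', array([247., 284.]), 0.92, array([ 0.501, -0.206,  0.   ]))
tamper ('top', array([287., 158.]), 0.81, array([ 0.668, -0.093,  0.   ])) ('side', array([303., 231.]), 0.93, array([ 0.663, -0.094,  0.   ]))
red_tube ('top', array([257., 300.]), 0.45, array([ 0.312, -0.023,  0.   ])) ('top', array([332., 221.]), 0.18, array([ 0.509, -0.208,  0.   ])) ('side', array([160., 226.]), 0.79, array([ 0.319, -0.016,  0.   ]))
0.9 [0.16818878 0.65369343 0.4046416 ] [ 3.14155973e+00 -8.00287211e-06 -2.51806689e-01] [ 0.57947684 -1.45521137  0.20464534] 0.08750027835739027 0.1593
```

View pics/top.png

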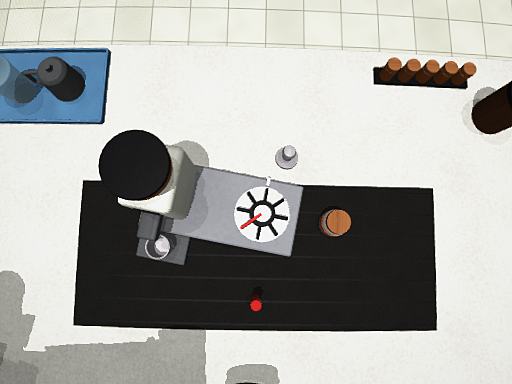

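View pics/side.png

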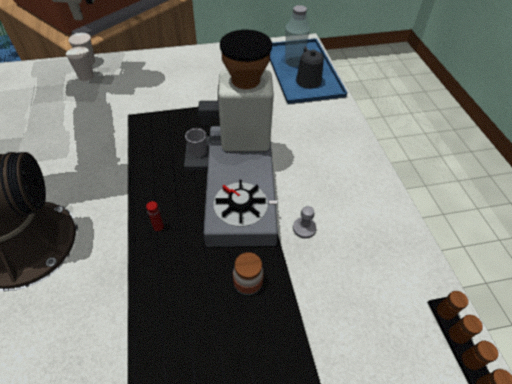

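The top view shows the wheel at about (262,214), the red lug tip at (241,229) and the pointer at (268,181). That puts the red lug about 135° short, or three clicks. I'll rectify both views at lug-top height to refine the wheel's pose.

```bash
cat >> h.py <<'E'
def rect(c,im,cx,cy,z=.081,h=.1,n=400):
    # output: col right = -y, row down = -x
    g=np.linspace(-h,h,n); 
    k=arm.calibration(c);K=np.array(k['intrinsics'],float);T=np.array(k['T'])
    Y,X=np.meshgrid(cy-g,cx-g); P=np.stack([X,Y,np.full_like(X,z)],-1)-T[:3,3]
    q=P@T[:3,:3]; u=q[...,0]/-q[...,2];v=-q[...,1]/-q[...,2];f=1+k['k1']*(u*u+v*v)
    return cv2.remap(im,(u*f*K[0,0]+K[0,2]).astype(np.float32),(v*f*K[1,1]+K[1,2]).astype(np.float32),cv2.INTER_CUBIC)
E
python3 - <<'E'
from h import *
R=[]
for c in('top','side'):
    im=cv2.imread(f'pics/{c}.png'); r=rect(c,im,.521,-.026)
    for i in range(0,400,50): r[i]//=2; r[:,i]//=2
    R.append(r)
cv2.imwrite('pics/rect.png',np.hstack(R))
for c in('top','side'):
    for n in('red_lug','grind_wheel'):
        for m in arm.masks_of(n,c)[:1]:
            p=m['pixels']; ys,xs=np.nonzero(p); w=np.array([atz(c,(x,y),.081)[:2] for x,y in zip(xs,ys)])
            print(c,n,m['score'],len(xs),w.mean(0).round(4),((w.max(0)+w.min(0))/2).round(4),w.min(0).round(3),w.max(0).round(3))
E
```

```text
top red_lug 0.67 827 [ 0.521  -0.0274] [ 0.5202 -0.0287] [ 0.465 -0.086] [0.575 0.029]
top grind_wheel 0.77 836 [ 0.5187 -0.0277] [ 0.5202 -0.0275] [ 0.465 -0.084] [0.575 0.029]
side red_lug 0.8 982 [ 0.5156 -0.0338] [ 0.5166 -0.0323] [ 0.458 -0.094] [0.575 0.029]
side grind_wheel 0.63 909 [ 0.5153 -0.0334] [ 0.5157 -0.0328] [ 0.459 -0.088] [0.573 0.022]
```

View pics/rect.png

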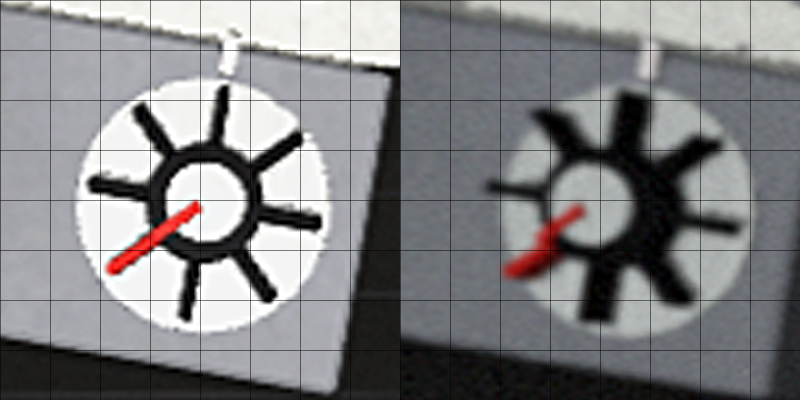

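The axis is near (0.5195, -0.0285) and the pointer direction is about -9.2°. The red lug sits at about +135° from the pointer, so it is 3 clicks short. I'll use one finger of the part-open gripper in a gap on the free (-x,-y) diagonal. To get there I'll travel high over the tower.

Call:
move_arm([
  [14,-16,20,0,0,0],
  [14,-16,20,0,0,0],
  [14,-16,20,0,0,0],
  [14,-16,20,0,0,0],
  [14,-16,20,0,0,0],
], claw=139)

```text
t: 1.52
eef_pos: [0.2387, 0.5728, 0.5057]
ee_rot: [-3.142, -0.0, -0.252]
force: [0.4, -0.0, -0.2]
width: 0.0601
```

Call:
move_arm([
  [14,-16,20,0,0,0],
  [14,-16,20,0,0,0],
  [14,-16,20,0,0,0],
  [14,-16,20,0,0,0],
  [14,-16,20,0,0,0],
])

```text
t: 1.93
eef_pos: [0.3087, 0.4926, 0.6059]
ee_rot: [-3.141, 0.0, -0.252]
force: [0.4, 0.5, -0.4]
width: 0.0402
```

Call:
move_arm([
  [7,-31,0,0,0,0],
  [7,-31,0,0,0,0],
  [7,-31,0,0,0,0],
  [7,-31,0,0,0,0],
  [7,-31,0,0,0,0],
])

```text
t: 2.35
eef_pos: [0.3432, 0.337, 0.6048]
ee_rot: [-3.141, -0.0, -0.252]
force: [0.9, -0.8, 0.9]
width: 0.04
```

Call:
move_arm([
  [7,-31,0,0,0,0],
  [7,-31,0,0,0,0],
  [7,-31,0,0,0,0],
  [7,-31,0,0,0,0],
  [7,-31,0,0,0,0],
])

```text
t: 2.77
eef_pos: [0.3779, 0.1819, 0.605]
ee_rot: [-3.141, -0.0, -0.251]
force: [0.3, 0.5, -0.3]
width: 0.0398
```

Call:
move_arm([
  [7,-31,0,0,0,-1],
  [7,-31,0,0,0,-2],
  [7,-31,0,0,0,-2],
  [7,-31,0,0,0,-2],
  [7,-31,0,0,0,-2],
])

```text
t: 3.18
eef_pos: [0.4128, 0.0269, 0.6051]
ee_rot: [-3.141, -0.001, -0.41]
force: [0.1, 0.5, -0.2]
width: 0.0398
```

Call:
move_arm([
  [7,-31,0,0,0,-2],
  [7,-31,0,0,0,-2],
  [7,-31,0,0,0,-2],
  [7,-31,0,0,0,-2],
  [7,-31,0,0,0,0],
])

```text
t: 3.6
eef_pos: [0.4479, -0.1281, 0.605]
ee_rot: [-3.141, -0.001, -0.551]
force: [1.0, 0.6, -0.2]
width: 0.0397
```

Call:
move_arm([
  [5,5,-28,0,0,0],
  [5,5,-28,0,0,0],
  [5,5,-28,0,0,0],
  [5,5,-28,0,0,0],
  [5,4,-28,0,0,0],
])

```text
t: 4.02
eef_pos: [0.473, -0.1023, 0.4636]
ee_rot: [-3.141, -0.001, -0.549]
force: [0.9, 0.4, -0.4]
width: 0.0399
```

Call:
move_arm([
  [0,0,-27,0,0,0],
  [0,0,-27,0,0,0],
  [0,0,-27,0,0,0],
  [0,0,-27,0,0,0],
  [0,0,-27,0,0,0],
])

```text
t: 4.43
eef_pos: [0.473, -0.1023, 0.3288]
ee_rot: [-3.141, -0.001, -0.548]
force: [-0.3, 0.2, -0.0]
width: 0.0398
```

```bash
cat > w.py <<'E'
from h import *
from scipy.spatial.transform import Rotation as Ro
_c=arm.calibration
def cal(n):
    k=dict(_c(n))
    if n=='wrist':
        T=np.eye(4);T[:3,:3]=Ro.from_euler('xyz',ST['ee_rot']).as_matrix();T[:3,3]=ST['eef_pos'];k['T']=T@np.array(k['mount'])
    return k
arm.calibration=cal
ST=arm.get_state()
E
python3 - <<'E'
import w; from w import *
print(w.ST['eef_pos'],w.ST['ee_rot'])
im=snap('wrist'); a=snap('top')
r=rect('wrist',im,.5195,-.0285); r2=rect('top',a,.5195,-.0285)
for q in (r,r2):
    for i in range(0,400,50): q[i]//=2;q[:,i]//=2
o=np.hstack([r,r2]);o=np.vstack([o,np.hstack([cv2.resize(im,(400,300))[:200],cv2.resize(im,(400,300))[100:]])])
cv2.imwrite('pics/w1.png',o[:600,:,::-1])
for n,z in(('wheel_axis',.081),('red_lug',.081),('pointer',.066)):
  for q in arm.spot_point(n,'wrist')[:2]: print(n,round(q['score'],2),np.round(q['xy']),atz('wrist',q['xy'],z).round(4))
E
```

```text
[ 0.47297245 -0.10233135  0.32875685] [-3.14102918e+00 -6.49667312e-04 -5.48421265e-01]
wheel_axis 0.98 [159. 195.] [ 0.5214 -0.0274  0.081 ]
```

View pics/w1.png

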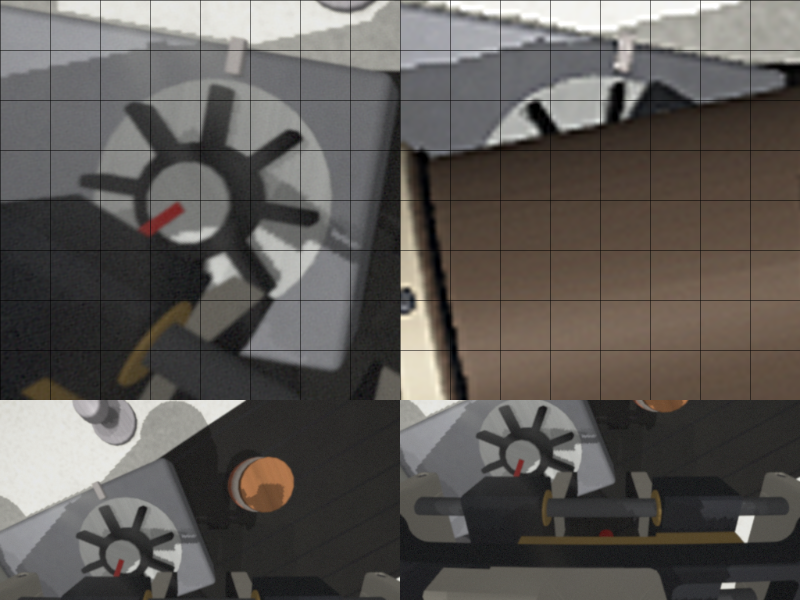

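The wrist view confirms the wheel at (0.520, -0.028) at about -9°, with the red lug still 3 clicks short. Next I'll check the fingertip size by drawing predicted tip outlines on the picture.

```bash
python3 - <<'E'
import w; from w import *
im=snap('wrist'); 
T=np.eye(4);T[:3,:3]=Ro.from_euler('xyz',w.ST['ee_rot']).as_matrix();T[:3,3]=w.ST['eef_pos']
S=4; big=None
def P(t): return proj('wrist',(T@np.array([*t,1]))[:3])
pts=[P((x,y,.178)) for x in(-.0095,.0095) for y in(-.042,.042)]
pts=np.array(pts);print(pts.round(0), 'tool y world',T[:3,1].round(3))
c0=int(max(0,pts[:,0].min()-40));c1=int(pts[:,0].max()+40);r0=int(max(0,pts[:,1].min()-60));r1=int(min(384,pts[:,1].max()+60))
S=min(800/(c1-c0),600/(r1-r0))
big=cv2.resize(im[r0:r1,c0:c1],None,fx=S,fy=S,interpolation=cv2.INTER_CUBIC)
big=cv2.convertScaleAbs(big,alpha=1.7)
for s in(1,-1):
  for th,col in((.007,(0,255,0)),(.014,(0,255,255)),(.021,(255,0,255))):
    q=np.array([P((x,s*y,.178)) for x,y in((-.0095,.02),(.0095,.02),(.0095,.02+th),(-.0095,.02+th))])
    cv2.polylines(big,[((q-[c0,r0])*S).astype(np.int32)],True,col,1)
cv2.imwrite('pics/f.png',big[:,:,::-1])
E
```

```text
[[194. 245.]
 [321. 245.]
 [192. 219.]
 [323. 219.]] tool y world [-0.521 -0.854 -0.001]
```

View pics/f.png

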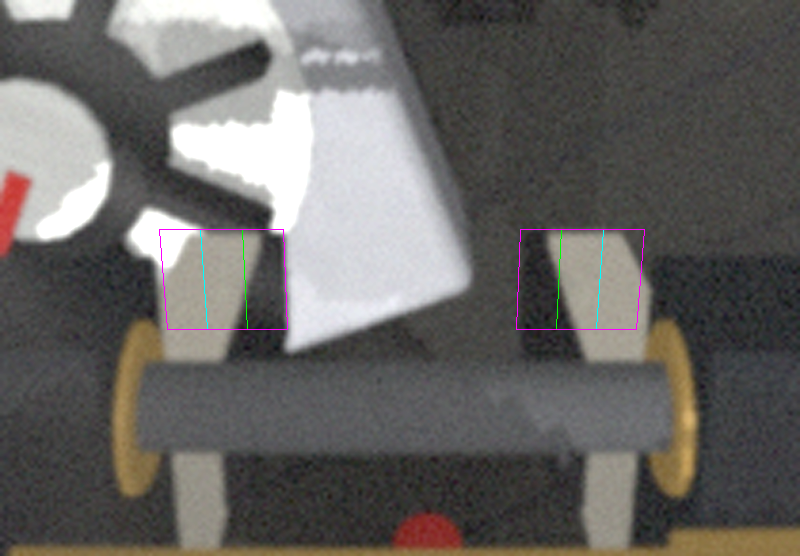

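Call:
move_arm([
  [4,4,-10,0,0,0],
  [0,0,-20,0,0,0],
  [0,0,-20,0,0,0],
  [0,0,-20,0,0,0],
  [0,0,-10,0,0,0],
])

```text
t: 5.15
eef_pos: [0.4771, -0.0981, 0.2483]
ee_rot: [-3.141, 0.0, -0.549]
force: [-0.6, -0.9, 0.6]
width: 0.0399
```

```bash
python3 - <<'E'
import numpy as np
from station import arm
s=arm.get_state();print(s['eef_pos'],s['ee_rot'],s['force'])
f=np.radians(238.5-3*np.arange(31)); p=np.round(1e3*(np.array([.520,-.028])+.082*np.c_[np.cos(f),np.sin(f)]),1)
d=np.diff(np.round(p*2)/2,axis=0);print(p[0],p[15],p[30]);
for i in range(0,30,5): print([[*x,0,0,0,-3] for x in d[i:i+5].tolist()])
E
```

```text
[ 0.47705973 -0.09809521  0.24833749] [-3.14147927e+00  4.18299780e-04 -5.48898174e-01] [-0.5935375 -0.9227116  0.5694935]
[477.2 -97.9] [440.3 -47.1] [450.1  14.8]
[[-3.5, 2.5, 0, 0, 0, -3], [-3.5, 2.5, 0, 0, 0, -3], [-3.5, 2.5, 0, 0, 0, -3], [-3.0, 3.0, 0, 0, 0, -3], [-3.0, 3.0, 0, 0, 0, -3]]
[[-3.0, 3.0, 0, 0, 0, -3], [-2.5, 3.5, 0, 0, 0, -3], [-2.5, 3.5, 0, 0, 0, -3], [-2.5, 3.5, 0, 0, 0, -3], [-2.0, 4.0, 0, 0, 0, -3]]
[[-2.0, 3.5, 0, 0, 0, -3], [-2.0, 4.0, 0, 0, 0, -3], [-1.5, 4.0, 0, 0, 0, -3], [-1.0, 4.0, 0, 0, 0, -3], [-1.0, 4.5, 0, 0, 0, -3]]
[[-1.0, 4.0, 0, 0, 0, -3], [-1.0, 4.5, 0, 0, 0, -3], [0.0, 4.0, 0, 0, 0, -3], [-0.5, 4.5, 0, 0, 0, -3], [0.0, 4.0, 0, 0, 0, -3]]
[[0.5, 4.5, 0, 0, 0, -3], [0.0, 4.0, 0, 0, 0, -3], [1.0, 4.5, 0, 0, 0, -3], [1.0, 4.0, 0, 0, 0, -3], [1.0, 4.5, 0, 0, 0, -3]]
[[1.0, 4.0, 0, 0, 0, -3], [1.5, 4.0, 0, 0, 0, -3], [2.0, 4.0, 0, 0, 0, -3], [2.0, 3.5, 0, 0, 0, -3], [2.0, 4.0, 0, 0, 0, -3]]
```

Call:
move_arm([
  [-3.5,2.5,0,0,0,-3],
  [-3.5,2.5,0,0,0,-3],
  [-3.5,2.5,0,0,0,-3],
  [-3.0,3.0,0,0,0,-3],
  [-3.0,3.0,0,0,0,-3],
])

```text
t: 5.57
eef_pos: [0.4611, -0.0848, 0.2502]
ee_rot: [-3.141, -0.001, -0.813]
force: [1.5, -4.8, -2.3]
width: 0.0401
```

Call:
move_arm([
  [-3.0,3.0,0,0,0,-3],
  [-2.5,3.5,0,0,0,-3],
  [-2.5,3.5,0,0,0,-3],
  [-2.5,3.5,0,0,0,-3],
  [-2.0,4.0,0,0,0,-3],
])

```text
t: 5.98
eef_pos: [0.4482, -0.0672, 0.2501]
ee_rot: [-3.141, -0.0, -1.075]
force: [-0.8, -3.1, -0.5]
width: 0.04
```

Call:
move_arm([
  [-2.0,3.5,0,0,0,-3],
  [-2.0,4.0,0,0,0,-3],
  [-1.5,4.0,0,0,0,-3],
  [-1.0,4.0,0,0,0,-3],
  [-1.0,4.5,0,0,0,-3],
])

```text
t: 6.4
eef_pos: [0.4409, -0.0468, 0.2502]
ee_rot: [-3.14, 0.0, -1.337]
force: [0.1, 0.3, -0.4]
width: 0.0397
```

```bash
python3 - <<'E'
import w; from w import *
im=snap('wrist'); sd=snap('side')
r=rect('wrist',im,.52,-.028); r2=rect('side',sd,.52,-.028)
for q in (r,r2):
    for i in range(0,400,50): q[i]//=2;q[:,i]//=2
cv2.imwrite('pics/w2.png',np.hstack([cv2.convertScaleAbs(r,alpha=1.5),r2])[:,:,::-1])
print(w.ST['eef_pos'],w.ST['ee_rot'],w.ST['force'])
E
```

```text
[ 0.44085425 -0.04680795  0.25020683] [-3.14033563e+00  3.57054817e-04 -1.33661675e+00] [ 0.06883085  0.27907964 -0.44391038]
```

View pics/w2.png

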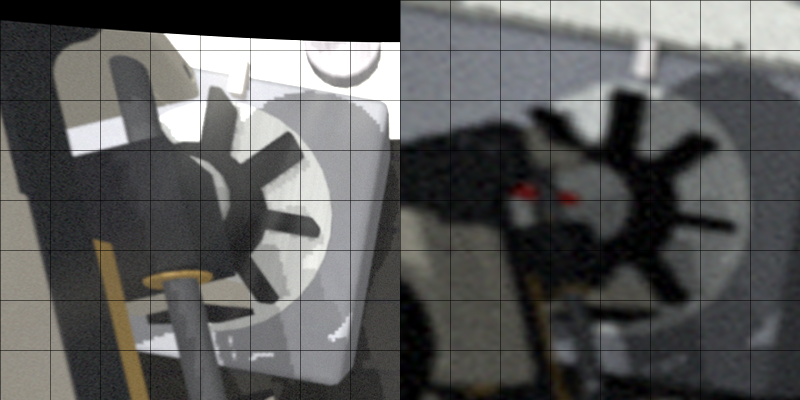

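The first click worked: in the side view the red lug is now at about (125,190), two clicks short, at about 5 N. Now the second click.

Call:
move_arm([
  [-1.0,4.0,0,0,0,-3],
  [-1.0,4.5,0,0,0,-3],
  [0.0,4.0,0,0,0,-3],
  [-0.5,4.5,0,0,0,-3],
  [0.0,4.0,0,0,0,-3],
])

```text
t: 6.92
eef_pos: [0.4384, -0.0265, 0.2501]
ee_rot: [-3.141, -0.0, -1.596]
force: [-0.2, -4.5, 0.1]
width: 0.0403
```

Call:
move_arm([
  [0.5,4.5,0,0,0,-3],
  [0.0,4.0,0,0,0,-3],
  [1.0,4.5,0,0,0,-3],
  [1.0,4.0,0,0,0,-3],
  [1.0,4.5,0,0,0,-3],
])

```text
t: 7.33
eef_pos: [0.4417, -0.0049, 0.2499]
ee_rot: [3.142, -0.0, -1.858]
force: [-1.2, -0.2, 1.1]
width: 0.0396
```

Call:
move_arm([
  [1.0,4.0,0,0,0,-3],
  [1.5,4.0,0,0,0,-3],
  [2.0,4.0,0,0,0,-3],
  [2.0,3.5,0,0,0,-3],
  [2.0,4.0,0,0,0,-3],
])

```text
t: 7.75
eef_pos: [0.4508, 0.0151, 0.2501]
ee_rot: [-3.141, 0.001, -2.12]
force: [-0.6, 0.5, 0.2]
width: 0.0399
```

Call:
move_arm([
  [0,0,0,0,0,0],
  [0,0,10,0,0,0],
  [0,0,15,0,0,0],
  [0,0,15,0,0,0],
  [0,0,15,0,0,0],
])

```text
t: 8.17
eef_pos: [0.4503, 0.0145, 0.3055]
ee_rot: [-3.141, 0.0, -2.116]
force: [0.9, -0.1, -0.7]
width: 0.0398
```

```bash
python3 - <<'E'
import w; from w import *
im=snap('wrist'); sd=snap('side')
r=rect('wrist',im,.52,-.028); r2=rect('side',sd,.52,-.028)
for q in (r,r2):
    for i in range(0,400,50): q[i]//=2;q[:,i]//=2
cv2.imwrite('pics/w3.png',np.hstack([cv2.convertScaleAbs(r,alpha=1.5),r2])[:,:,::-1])
print(w.ST['eef_pos'],w.ST['ee_rot'],w.ST['force'],w.ST['q'])
E
```

```text
[0.45029561 0.01450768 0.30550933] [-3.14130775e+00  2.28181498e-04 -2.11582485e+00] [ 0.87625987 -0.12094504 -0.69943814] [ 4.72026105e-01  8.04003277e-02 -6.03827144e-01  1.57917002e-04
 -8.86224954e-01 -1.01715450e+00]
```

View pics/w3.png

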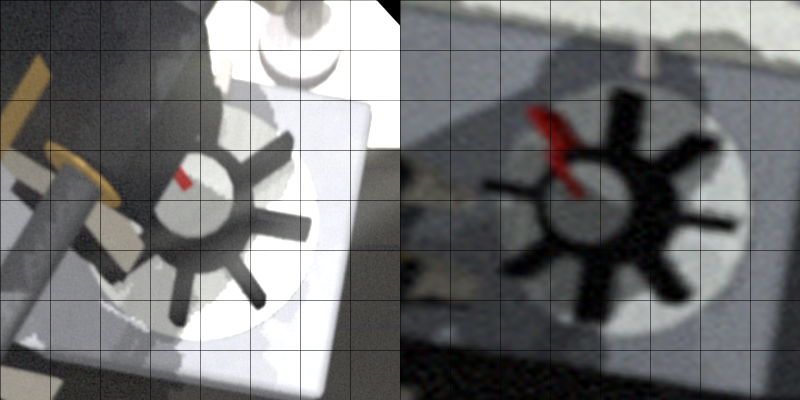

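The red lug now rests at (135,110) in the side view, one click short (45° before the pointer), with the finger lifted clear. I'll swing back and make the last click.

Call:
move_arm([
  [-1,-6,0,0,0,4.5],
  [-1,-6,0,0,0,4.5],
  [-1,-6,0,0,0,4.5],
  [-1,-6,0,0,0,4.5],
  [-1,-6,0,0,0,4.5],
])

```text
t: 8.68
eef_pos: [0.4451, -0.0158, 0.3044]
ee_rot: [-3.142, 0.0, -1.72]
force: [0.5, -0.9, -0.0]
width: 0.0398
```

Call:
move_arm([
  [-1,-6,0,0,0,4.5],
  [-1,-6,0,0,0,4.5],
  [-1,-6,0,0,0,4.5],
  [-1,-6,0,0,0,4.5],
  [-0.5,-8,0,0,0,4.5],
])

```text
t: 9.1
eef_pos: [0.4405, -0.0477, 0.3044]
ee_rot: [-3.141, 0.0, -1.327]
force: [-0.5, 0.5, -0.5]
width: 0.0398
```

Call:
move_arm([
  [0,0,-15,0,0,0],
  [0,0,-15,0,0,0],
  [0,0,-15,0,0,0],
  [0,0,-10,0,0,0],
  [0,0,0,0,0,0],
])

```text
t: 9.52
eef_pos: [0.4398, -0.0478, 0.2476]
ee_rot: [3.138, 0.0, -1.332]
force: [-0.6, -0.7, 0.2]
width: 0.04
```

Call:
move_arm([
  [-1.0,4.0,0,0,0,-3],
  [-1.0,4.5,0,0,0,-3],
  [0.0,4.0,0,0,0,-3],
  [-0.5,4.5,0,0,0,-3],
  [0.0,4.0,0,0,0,-3],
])

```text
t: 9.93
eef_pos: [0.4381, -0.0266, 0.2501]
ee_rot: [3.141, -0.001, -1.597]
force: [0.1, -5.3, -1.6]
width: 0.04
```

Call:
move_arm([
  [0.5,4.5,0,0,0,-3],
  [0.0,4.0,0,0,0,-3],
  [1.0,4.5,0,0,0,-3],
  [1.0,4.0,0,0,0,-3],
  [1.0,4.5,0,0,0,-3],
])

```text
t: 10.35
eef_pos: [0.4413, -0.0051, 0.2499]
ee_rot: [3.141, -0.001, -1.859]
force: [-1.7, -1.1, 0.3]
width: 0.0396
```

Call:
move_arm([
  [1.0,4.0,0,0,0,-3],
  [1.5,4.0,0,0,0,-3],
  [2.0,4.0,0,0,0,-3],
  [2.0,3.5,0,0,0,-3],
  [2.0,4.0,0,0,0,-3],
])

```text
t: 10.77
eef_pos: [0.4504, 0.015, 0.2502]
ee_rot: [-3.141, 0.001, -2.12]
force: [0.6, 0.2, -0.3]
width: 0.0398
```

Call:
move_arm([
  [0,0,0,0,0,0],
  [0,0,10,0,0,0],
  [0,0,20,0,0,0],
  [0,0,30,0,0,0],
  [0,0,40,0,0,0],
])

```text
t: 11.18
eef_pos: [0.4492, 0.0141, 0.3492]
ee_rot: [3.139, -0.004, -2.116]
force: [1.4, 1.2, -0.8]
width: 0.0396
```

Call:
move_arm([
  [0,0,40,0,0,0],
  [0,0,40,0,0,0],
  [0,0,20,0,0,0],
  [0,0,0,0,0,0],
  [0,0,0,0,0,0],
])

```text
t: 11.6
eef_pos: [0.45, 0.0144, 0.4513]
ee_rot: [-3.14, 0.003, -2.117]
force: [0.1, 1.1, -0.5]
width: 0.0403
```

```bash
python3 - <<'E'
import w; from w import *
im=snap('wrist'); sd=snap('side'); snap('top')
r=rect('wrist',im,.52,-.028); r2=rect('side',sd,.52,-.028)
for q in (r,r2):
    for i in range(0,400,50): q[i]//=2;q[:,i]//=2
cv2.imwrite('pics/w4.png',np.vstack([np.hstack([cv2.convertScaleAbs(r,alpha=1.5),r2])[60:340],np.pad(sd[64:384],((0,0),(144,144),(0,0)))])[:,:,::-1])
print(w.ST['eef_pos'],w.ST['force'])
for n,z in{'cup':.02,'jar':0,'tamper':0,'red_tube':0,'red_lug':.081,'pointer':.066}.items():
  for c in('side','top'):
    print(n,c,[(round(q['score'],2),atz(c,q['xy'],z).round(3)) for q in arm.spot_point(n,c)[:1]])
E
```

```text
[0.44997917 0.01439317 0.4512904 ] [ 0.09325696  1.13158633 -0.45200393]
cup side [(0.75, array([0.436, 0.213, 0.02 ]))]
cup top []
jar side [(0.83, array([ 0.508, -0.199,  0.   ]))]
jar top [(0.59, array([ 0.513, -0.207,  0.   ]))]
tamper side [(0.7, array([ 0.657, -0.101,  0.   ]))]
tamper top [(0.83, array([ 0.671, -0.086,  0.   ]))]
red_tube side [(0.65, array([ 0.309, -0.02 ,  0.   ]))]
red_tube top []
red_lug side [(0.72, array([ 0.582, -0.046,  0.081]))]
red_lug top []
pointer side [(0.62, array([ 0.594, -0.031,  0.066]))]
pointer top []
```

View pics/w4.png

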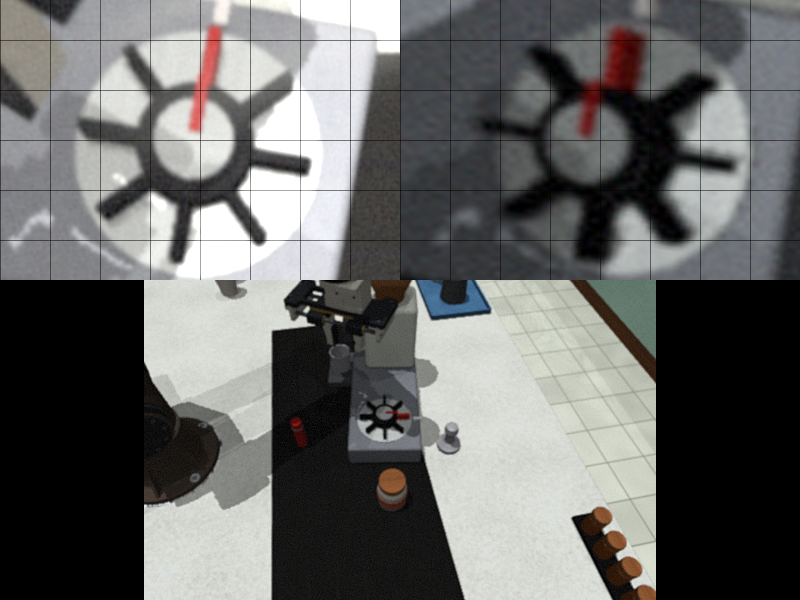

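The wrist view shows the red lug in line with the pointer (tip near (215,28), pointer end just above it). The cup, jar, tamper and tube all stand as they did, and the gripper hangs free well above everything. I'm handing in.

```bash
python3 -c "
from station import arm
print(arm.job_done())"
```

```text
the job is handed in; nothing more can be done
None
```

The grinder is set: the red lug rests in its detent right at the white pointer, and the job is handed in (no verdict is reported).

- **Clicks:** The wheel started three clicks short. I turned it with one finger of the part-open gripper, 45° per click. After two clicks it rested one click short for about 2 s, with the finger lifted clear and a picture to confirm it. Then I made the last click.
- **Forces and time:** The highest tool force in the readings, taken about every 0.4 s, was about 5 N. The whole run took about 12 s of robot time.
- **Last checks:** The wrist and side pictures both show the red lug in line with the pointer. The cup, jar, tamper and red tube look upright and unmoved, and the gripper is clear of everything.
- **Disagreements:** The networks' final positions for the loose things differ by up to about 11 mm from the first ones. That is about their scatter between cameras, and I never came near those objects. In the top view the cup, tube, lug and pointer were not found at the end, probably because the arm covered them. Their last check rests on the side camera, plus the wrist picture for the lug and pointer.

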